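# Lock the drilling template onto the twin studs of its jig

### The arm

A 6-joint arm with a two-finger parallel gripper is mounted at the origin on a cart in front of the work surface, level with it; the furniture and walls round the work are solid. World frame = base frame: x ahead of the robot, y to its left, z up, the work surface at z = 0. Lengths are in mm, angles in rad, forces in N, time in s.
With the tool pointing down it reaches from about 275 to 1000 mm from the base axis. Payload 8.4 kg.
Tool frame: the origin (TCP) lies between the finger pads; the fingertips stand 11 mm ahead of it and the grasp point (between the pads) lies 8 mm behind it; z points along the fingers, y is the line along which they close (so a half turn about z gives the same grasp; the last joint's range is limited). The gripper opens to 85 mm and grips with 20 to 120 N. Pads are 22 mm wide; open, the fingers measure 114 mm over their backs; the gripper's body (76 mm by 85 mm) begins 54 mm behind the grasp point. The pads swing forward as they close: fully open they stand 13 mm farther back than shut.
Start: joints at [1.283, 0.353, 1.633, -0, 1.155, -0.002], TCP at [176.202, 599.651, 242.281] pointing down, gripper open.
Joint ranges: [-2.63, 2.63], [-0.92, 2.1], [0.06, 2.66], [-1.3, 4.44], [0, 2.69], [-3.02, 3.02]. Speed limits (rad/s): [2.22, 2.22, 2.79, 3.14, 3.14, 3.14].

### API

Orientations are given as [roll, pitch, yaw] about the fixed x, y, z axes, in that order (R = Rz(yaw) Ry(pitch) Rx(roll)).
In Python, from rig import read_state, imaging, ctrl gives the robot as it stands.
- The arm moves only by the shell command python3 -m pendant 'ROWS' [FORCE]. ROWS is JSON, a list of rows, each an object with "gripper": the gripper's target within -1 to 1 (shut at 1, half-way at 0, fully open at -1); "slide": the shift along the world's x, y, z as a fraction of full scale, a list of three; "spin": the turn about the world's z as a fraction of full scale. In form: [{"gripper": gripper, "slide": [tx, ty, tz], "spin": spin}, ...]. A call has exactly 5 rows; each row is the pose to reach, as a shift and turn from the pose commanded when the call began, turning the shorter way round; what a row does not reach only later rows make up. Full scale, the value 1, is 400 mm for a shift and 180 degrees for a turn. A row lasts 1/8 s, in which the tool goes at most 62.5 mm and 10.7 degrees, less where a joint would pass 70% of its speed; a pose out of reach is approached as far as the arm can. A call with a number of a shift or a turn outside -1 to 1 is refused whole. A call with a gripper value outside its range is refused whole. The fingers move at their own pace and stop on an object; FORCE is the grip in N (left out, the last holds). Time passes only in rows, so rows that repeat a pose let the fingers close, or fill a call up. It gives the time, the measured TCP pose, the force, the opening and the grip force at its end, in the units of the state.
- read_state(): the state, without advancing time (a new reading comes with each control period).
- imaging.camera(name): name is "side" or "top"; returns (picture, depth): 480x640x3 uint8, red, green, blue; 480x640 float32, mm along the optical axis (not along the pixel's ray), 0 where there is no reading.
- imaging.camera_params(name): a dict with "fx", "fy", "cx", "cy" (pixels), "rvec" (rotation vector, rad) and "tvec" (3), from world to camera coordinates, as OpenCV has them. Camera axes: x right, y down, z forward; pixel columns grow to the right and rows downward; lengths in mm; the calibration is good to about 2 mm. A picture is of the moment at which its call begins. camera_params takes no time and is no camera call.
- ctrl.job_done(): hands the job in; it is judged then, once.
The state is a dict: "t": time; "joints": joint angles; "qd": joint speeds; "tau": joint torques, N m; "eef_pos": TCP position; "tool_rot": TCP orientation; "wrist_force": force on the tool from outside, world axes, zero at the start; "torque": the same for the moment, N m; "width": finger opening in mm; "grasp_force": force on a finger pad.
Only numpy, scipy, OpenCV 4.12 (cv2) and the standard library are available. Lean on these libraries where they do the work, as an engineer would, in place of code of your own. Each camera call takes 0.05 s, during which the arm holds its last target. There are 200 camera calls.

### The job

Hang the dark metal drilling template on the jig: bring both keyholes over the two headed studs at once, lower it slowly and lightly onto the sprung pad, press it down gently and slide it towards the jig's back rail until it stops, then let go so that the pad lifts it and both stud heads sit locked in its recesses. The studs can be clamped a centimetre or more forward or back in the jig, so feel for them; never force the plate against the jig, and leave the bottle, jar and cup alone.

Things in the scene. Friction and masses are not known exactly. Their poses are not given: they have to be found in the camera images.
- jig: Wooden drilling jig fixed to the table: base 180 (x) x 170 (y) x 20 mm, origin at the centre of its underside, z up. A darker wooden back rail (10 mm wide, top 32 mm above the table) runs along its +x side; the jig's +x points to that rail. It carries a sprung pad and two headed studs.
- stud_zone (a point): Point of the jig midway between the studs' nominal places, 41 mm up (head tops). Two rigid steel studs at jig y = +50 and -50 mm: neck 6 mm thick, head 14 mm across, 37 to 41 mm above the table. Both sit on one strip clamped anywhere from -14 to +14 mm along the jig's x from this point: same offset for both, not measured, find it by touch or sight.
- pad_top (a point): Centre of the top of the jig's grey sprung pad, 80 x 76 mm, between the studs; 36 mm above the table when free. It moves only straight down, up to 11 mm, pushing back with about 4.5 N at first and 0.7 N more per mm.
- template: Loose dark metal template: plate 92 (x) x 148 (y) x 8 mm, about 0.16 kg, origin at the centre of its underside, z up. Wooden grip rib on top in the middle: 16 mm thick (x), 60 mm long (y), 8 to 43 mm above the underside. It goes on with its +x along the jig's +x. Underside above the table: 41 mm when resting on the stud heads, 36 mm on the free pad, 32 mm when locked.
- keyhole_left (a point): Centre of the wide end of the keyhole at template x = +11, y = +50 mm, underside: a through-hole 16 (x) x 17 (y) mm. A 9 mm wide slot runs from it to x = -14.5 mm; round x = -11 mm the plate's top has a recess 16 (x) x 17 (y) mm, 3 mm deep, where a stud head locks.
- keyhole_right (a point): The same for the keyhole at template y = -50 mm. With heads through the holes and the underside under 29 mm above the table, the template slides about 22 mm towards the rail until the necks meet the slot ends; let go there, it rises and locks.
- resin_bottle: Bystander: small white resin bottle with a blue label, black collar and pointed white nozzle, 33 mm across, 102 mm tall, origin at the centre of its base.
- pigment_jar: Bystander: small clear pigment jar with a white lid, 40 mm across, 36 mm tall, origin at the centre of its base.
- mix_cup: Bystander: off-white open mixing cup, 41 mm across, 28 mm tall, origin at the centre of its base.

How it is judged:
By the outcome, as a careful person would: the job done as asked, in the order asked, and still so for the second after the job is handed in, with the robot touching nothing.
It also fails if it takes over 72 s, if anything falls off the work surface, if the arm or the gripper's body presses on something with over 40 N, if the wrist force passes 120 N, or if a joint passes its speed limit or range.

## Working session

There is one attempt and no reset: what is moved stays moved. The work goes in short steps, Python scripts to look and compute and a shell command to move; the robot and the scene stay as the last step left them, time stands still between calls to the robot, and variables do not carry over. Pictures are saved under pics/ and viewed, at most 10 in all, crops included, and the job is handed in when it is done.

```bash
mkdir -p pics; cat > h.py <<'E'
import numpy as np, cv2
from rig import read_state, imaging, ctrl
def cam(n):
    p=imaging.camera_params(n); R=cv2.Rodrigues(np.array(p['rvec'],float))[0]
    return p,R,np.array(p['tvec'],float).ravel()
def ray(n,u,v,z):
    p,R,t=cam(n); d=R.T@np.array([(u-p['cx'])/p['fx'],(v-p['cy'])/p['fy'],1]); c=-R.T@t
    return c+d*(z-c[2])/d[2]
def proj(n,X):
    p,R,t=cam(n); q=R@np.array(X,float)+t
    return p['fx']*q[0]/q[2]+p['cx'],p['fy']*q[1]/q[2]+p['cy']
def cloud(n,dep):
    p,R,t=cam(n); v,u=np.mgrid[:480,:640]
    P=np.dstack([(u-p['cx'])/p['fx']*dep,(v-p['cy'])/p['fy']*dep,dep])-t
    return P@R
def snap(n,f):
    im,d=imaging.camera(n); cv2.imwrite(f'pics/{f}.png',im[:,:,::-1]); np.save(f'pics/{f}.npy',d); return im,d
E
python3 - <<'E'
from h import *
s=read_state(); print({k:np.round(v,3) for k,v in s.items()})
for n in('top','side'):
    snap(n,n+'0'); p,R,t=cam(n); print(n,p['fx'],-R.T@t,R[2])
E
```

```text
{'t': np.float64(0.0), 'joints': array([ 1.283,  0.354,  1.634,  0.   ,  1.155, -0.002]), 'qd': array([ 0.   ,  0.   , -0.001,  0.   ,  0.   ,  0.   ]), 'tau': array([-1.0000e-03, -6.0525e+01, -3.4208e+01, -0.0000e+00,  9.0000e-03,
        0.0000e+00]), 'eef_pos': array([176.077, 599.195, 241.567]), 'tool_rot': array([-3.14 , -0.   ,  2.856]), 'wrist_force': array([ 0.306, -0.915, -0.383]), 'torque': array([-0.019, -0.05 ,  0.01 ]), 'grasp_force': np.float64(0.0), 'width': np.float64(85.445)}
top 473.97887716843223 [415.81587401  -0.99453657 954.33006825] [ 0.15167246  0.00991265 -0.9883811 ]
side 483.7647224290412 [ 599.76266548 -759.36217986  510.32858459] [-0.07784245  0.86553454 -0.4947631 ]
```

View pics/top0.png

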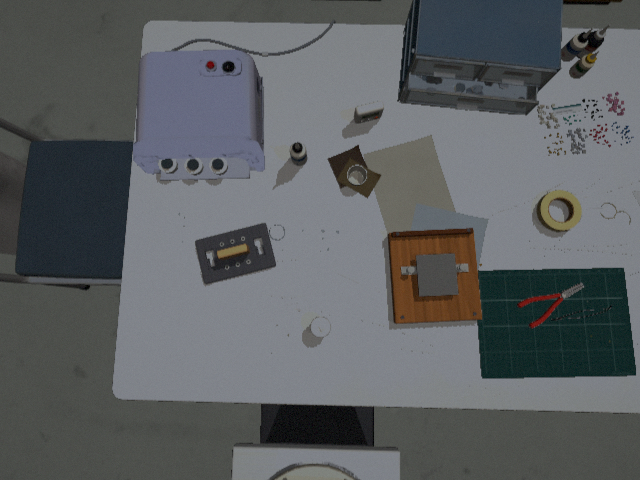

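View pics/side0.png

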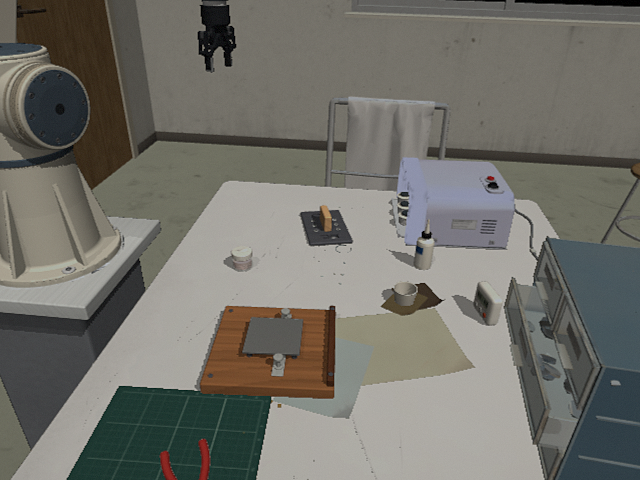

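The top view shows the template at about (235,253), the jig at about (435,276) with the rail at the top (+x), and the jar at (320,326), bottle at (298,152) and cup at (357,175). The side view agrees, with the studs at (286,315) and (278,362). Next I'll zoom in on both.

```bash
python3 - <<'E'
from h import *
a=cv2.imread('pics/top0.png'); s=cv2.imread('pics/side0.png')
f=lambda i,x,y,w,h,k:cv2.resize(i[y:y+h,x:x+w],None,fx=k,fy=k,interpolation=cv2.INTER_CUBIC)
A=f(a,190,215,100,75,4);B=f(a,385,225,100,75,4)
C=f(s,290,195,100,75,4);D=f(s,230,300,100,75,4)
cv2.imwrite('pics/z.png',np.vstack([np.hstack([A,B]),np.hstack([C,D])]))
hsv=cv2.cvtColor(a,cv2.COLOR_BGR2HSV)
m=np.zeros(a.shape[:2],np.uint8); m[215:290,190:282]=255
sub=((hsv[:,:,2]<120)&(m>0)).astype(np.uint8)
sub=cv2.morphologyEx(sub,cv2.MORPH_OPEN,np.ones((3,3)))
c=max(cv2.findContours(sub,0,2)[0],key=cv2.contourArea); r=cv2.minAreaRect(c); bp=cv2.boxPoints(r)
print('tmpl',r); P=np.array([ray('top',u,v,8)[:2] for u,v in bp]);print(P.round(1),P.mean(0))
d=np.load('pics/top0.npy');W=cloud('top',d)
# wood jig
m[:]=0;m[220:335,375:490]=255
w=((hsv[:,:,1]>110)&(hsv[:,:,0]<20)&(m>0)).astype(np.uint8)
c=max(cv2.findContours(w,0,2)[0],key=cv2.contourArea); r=cv2.minAreaRect(c); bp=cv2.boxPoints(r)
print('jig',r); P=np.array([ray('top',u,v,20)[:2] for u,v in bp]);print(P.round(1),P.mean(0))
# pad by depth
for nm,(x0,x1,y0,y1) in dict(pad=(405,470,245,305),).items():
    sel=np.zeros(d.shape,bool);sel[y0:y1,x0:x1]=1
    g=sel&(hsv[:,:,1]<60)&(hsv[:,:,2]<135)
    g=cv2.morphologyEx(g.astype(np.uint8),cv2.MORPH_OPEN,np.ones((5,5)))
    c=max(cv2.findContours(g,0,2)[0],key=cv2.contourArea);r=cv2.minAreaRect(c);print(nm,r)
    P=np.array([ray('top',u,v,36)[:2] for u,v in cv2.boxPoints(r)]);print(P.round(1),P.mean(0))
    print('depth z pad',np.median(W[265:285,430:445,2]))
# rib by color
rb=((hsv[:,:,1]>90)&(hsv[:,:,0]<40)&(hsv[:,:,2]>110)).astype(np.uint8);rb[:215]=0;rb[290:]=0;rb[:,:190]=0;rb[:,282:]=0
c=max(cv2.findContours(rb,0,2)[0],key=cv2.contourArea);r=cv2.minAreaRect(c);print('rib',r)
P=np.array([ray('top',u,v,43)[:2] for u,v in cv2.boxPoints(r)]);print(P.round(1),P.mean(0))
E
```

```text
tmpl ((234.8987274169922, 253.74172973632812), (47.55603790283203, 77.35159301757812), 75.49983215332031)
[[542.6 260.8]
 [585.7 111. ]
 [492.7  83.5]
 [450.8 231.2]] [517.96278232 171.62895508]
jig ((434.5715026855469, 275.58734130859375), (92.7337417602539, 87.87582397460938), 86.2359619140625)
[[ 566.3 -133.2]
 [ 581.9 -307.9]
 [ 400.2 -314.7]
 [ 385.2 -145.1]] [ 483.41947571 -225.2476926 ]
pad ((436.0, 274.5), (41.0, 62.0), 90.0)
[[ 521.6 -164.6]
 [ 524.3 -285. ]
 [ 445.2 -283. ]
 [ 442.4 -164.2]] [ 483.35886872 -224.21102308]
depth z pad 36.940111873147515
rib ((231.62742614746094, 250.488525390625), (6.731251239776611, 30.080280303955078), 75.3791275024414)
[[518.3 201.8]
 [534.4 146.1]
 [521.7 142.2]
 [505.7 197.8]] [519.99918581 171.95936103]
```

View pics/z.png

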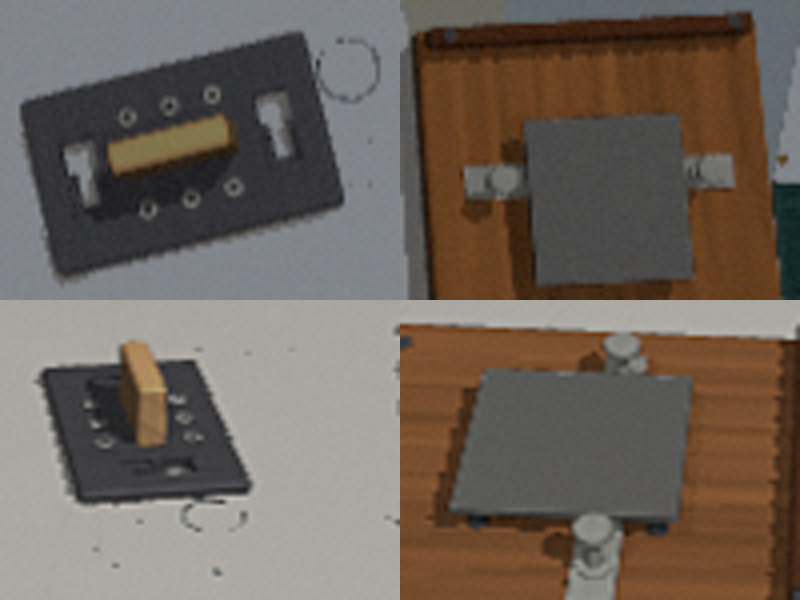

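The zoom shows the wide ends of the keyholes towards image-up (+x), so the template yaw is about 16°. The stud heads sit at about (411,270) and (464,267) in the top view, and (285,310) and (278,357) in the side view. I'll work these out precisely.

```bash
python3 - <<'E'
from h import *
a=cv2.imread('pics/top0.png'); s=cv2.imread('pics/side0.png')
def blob(n,im,x,y,r,thr,z):
    g=cv2.cvtColor(im,cv2.COLOR_BGR2GRAY)[y-r:y+r,x-r:x+r]
    print(n,x,y);print(g)
blob('top',a,411,270,7,0,41);blob('top',a,463,267,7,0,41)
for n,u,v in [('top',410.75,269.7),('top',463,267),('side',285.3,310.5),('side',278.2,356.8)]: print(n,ray(n,u,v,41).round(1))
# pad edges
for n,im in(('top',a),('side',s)):
    h=cv2.cvtColor(im,cv2.COLOR_BGR2HSV); m=((h[:,:,1]<40)&(h[:,:,2]<140)).astype(np.uint8)
    if n=='top': x0,x1,y0,y1=400,472,240,305
    else: x0,x1,y0,y1=232,312,310,362
    k=np.zeros_like(m);k[y0:y1,x0:x1]=m[y0:y1,x0:x1]
    k=cv2.morphologyEx(k,cv2.MORPH_OPEN,np.ones((11,11)))
    c=max(cv2.findContours(k,0,2)[0],key=cv2.contourArea)
    print(n,cv2.contourArea(c));w=np.array([ray(n,*p[0],36)[:2] for p in c],np.float32);print(cv2.minAreaRect(w))
    # template plate top outline
    m2=((h[:,:,2]<115)).astype(np.uint8)
    x0,x1,y0,y1=(190,282,215,290) if n=='top' else (296,356,200,250)
    k=np.zeros_like(m);k[y0:y1,x0:x1]=m2[y0:y1,x0:x1];k=cv2.morphologyEx(k,cv2.MORPH_OPEN,np.ones((3,3)))
    c=max(cv2.findContours(k,0,2)[0],key=cv2.contourArea)
    w=np.array([ray(n,*p[0],8)[:2] for p in c],np.float32);print('tmpl',cv2.minAreaRect(w))
E
```

```text
top 411 270
[[ 71  69  70  71  76  74  48  41  38  42  43  46  41  72]
 [ 71  71  70  70  76  76  51  39  35  42  43  37  33  72]
 [ 66  68  59  72  75  77  71  50  46  46  51  44  35  79]
 [ 83  83  76  91  86  95 102  78  79  74  57  55  42  77]
 [106 106 106 100  90 111 113 117 114 106  81  71  46  73]
 [105 108  97  86 110 115 113 115 115 116  97  70  43  75]
 [107 109  78  80 110 113 113 114 113 116  95  74  46  71]
 [107 110  68  68 106 113 115 113 111 114  96  70  57  72]
 [107 112  68  62  93 107 114 115 114 110  81  71  59  69]
 [107 105  82  73  72  93 101 115 105  85  69  69  67  64]
 [ 81  82  78  79  71  99  87 101  70  69  67  67  61  54]
 [ 67  69  73  70  76 110 102  85  59  59  63  51  52  45]
 [ 42  42  48  47  70  77  62  45  43  33  41  44  45  33]
 [ 49  49  46  44  71  71  76  48  35  39  41  40  42  35]]
top 463 267
[[ 71  68  65  63  70  71  72  75  75  71  71  72  70  70]
 [ 71  69  67  66  66  71  74  73  73  73  75  74  71  68]
 [ 73  68  67  67  69  73  75  75  76  70  69  69  72  69]
 [ 75  77  78  80  67  84  93  88 100  92  91  90  74  69]
 [ 87  98  96
[... 422 characters left out ...]
 98  79  79  94  97  95 104  98  73]
 [ 71  55  55  70  68  57  57  57  59  56  49  57  69  71]
 [ 69  49  43  67  67  63  70  72  74  74  70  70  74  70]]
top [ 490.9 -174.6   41. ]
top [ 498.4 -275.1   41. ]
side [ 492.3 -176.5   41. ]
side [ 499.8 -276.6   41. ]
top 1494.0
((483.034423828125, -225.2728271484375), (78.44281005859375, 75.15586853027344), 3.906512975692749)
tmpl ((517.7771606445312, 171.5313720703125), (96.19950866699219, 152.1978302001953), 15.899738311767578)
side 1862.0
((483.76629638671875, -228.0341796875), (79.16340637207031, 77.98330688476562), 5.278290748596191)
tmpl ((519.6471557617188, 162.92770385742188), (94.2706069946289, 156.25450134277344), 15.109768867492676)
```

```bash
python3 -m pendant '[{"gripper":-1,"slide":[0.085,-0.107,0],"spin":-0.032},{"gripper":-1,"slide":[0.17,-0.214,0],"spin":-0.064},{"gripper":-1,"slide":[0.255,-0.321,0],"spin":-0.096},{"gripper":-1,"slide":[0.34,-0.428,0],"spin":-0.128},{"gripper":-1,"slide":[0.425,-0.535,0],"spin":-0.16}]' 40; python3 -m pendant '[{"gripper":-0.6,"slide":[0.085,-0.107,-0.05],"spin":-0.032},{"gripper":-0.4,"slide":[0.17,-0.214,-0.1],"spin":-0.064},{"gripper":-0.2,"slide":[0.255,-0.321,-0.15],"spin":-0.096},{"gripper":-0.2,"slide":[0.34,-0.428,-0.2],"spin":-0.128},{"gripper":-0.2,"slide":[0.432,-0.535,-0.25],"spin":-0.16}]'; python3 -m pendant '[{"gripper":-0.2,"slide":[0,0,0],"spin":0},{"gripper":-0.2,"slide":[0,0,0],"spin":0},{"gripper":-0.2,"slide":[0,0,0],"spin":0},{"gripper":-0.2,"slide":[0,0,0],"spin":0},{"gripper":-0.2,"slide":[0,0,0],"spin":0}]'
```

```text
t: 0.72
eef_pos: [346.9, 384.1, 242.1]
tool_rot: [-3.141, 0.0, 2.35]
wrist_force: [1.5, 0.5, -0.0]
width: 85.7
grasp_force: 0.0
t: 1.35
eef_pos: [519.8, 170.1, 141.6]
tool_rot: [-3.141, -0.0, 1.847]
wrist_force: [0.9, -0.3, 0.6]
width: 51.1
grasp_force: 0.0
t: 1.98
eef_pos: [518.8, 172.4, 142.7]
tool_rot: [3.141, -0.0, 1.852]
wrist_force: [-0.9, 0.4, 0.2]
width: 51.1
grasp_force: 0.0
```

```bash
python3 -m pendant '[{"gripper":-0.2,"slide":[0,0,-0.08],"spin":0},{"gripper":-0.2,"slide":[0,0,-0.16],"spin":0},{"gripper":-0.2,"slide":[0,0,-0.23],"spin":0},{"gripper":-0.2,"slide":[0,0,-0.27],"spin":0},{"gripper":-0.2,"slide":[0,0,-0.29],"spin":0}]'; python3 -m pendant '[{"gripper":-0.2,"slide":[0,0,0],"spin":0},{"gripper":0.2,"slide":[0,0,0],"spin":0},{"gripper":0.5,"slide":[0,0,0],"spin":0},{"gripper":1,"slide":[0,0,0],"spin":0},{"gripper":1,"slide":[0,0,0],"spin":0}]' 40;  python3 -m pendant '[{"gripper":1,"slide":[0,0,0],"spin":0},{"gripper":1,"slide":[0,0,0],"spin":0},{"gripper":1,"slide":[0,0,0],"spin":0},{"gripper":1,"slide":[0,0,0],"spin":0},{"gripper":1,"slide":[0,0,0],"spin":0}]' 60
```

```text
t: 2.6
eef_pos: [518.8, 171.8, 25.8]
tool_rot: [-3.141, 0.0, 1.851]
wrist_force: [0.7, 0.3, 0.5]
width: 51.1
grasp_force: 0.0
t: 3.22
eef_pos: [519.5, 171.8, 27.1]
tool_rot: [3.14, -0.0, 1.85]
wrist_force: [-1.1, 1.4, 6.3]
width: 15.1
grasp_force: 40.2
t: 3.85
eef_pos: [519.6, 171.8, 27.1]
tool_rot: [3.14, -0.0, 1.85]
wrist_force: [0.2, -0.9, 6.4]
width: 15.4
grasp_force: 59.2
```

```bash
python3 -m pendant '[{"gripper":1,"slide":[0,0,0.02],"spin":0},{"gripper":1,"slide":[0,0,0.06],"spin":0},{"gripper":1,"slide":[0,0,0.12],"spin":0},{"gripper":1,"slide":[0,0,0.18],"spin":0},{"gripper":1,"slide":[0,0,0.22],"spin":0}]'; python3 -m pendant '[{"gripper":1,"slide":[-0.008,-0.08,0.02],"spin":-0.01},{"gripper":1,"slide":[-0.017,-0.18,0.04],"spin":-0.02},{"gripper":1,"slide":[-0.025,-0.28,0.04],"spin":-0.03},{"gripper":1,"slide":[-0.033,-0.38,0.04],"spin":-0.04},{"gripper":1,"slide":[-0.042,-0.48,0.04],"spin":-0.05}]'; python3 -m pendant '[{"gripper":1,"slide":[-0.01,-0.1,0],"spin":-0.006},{"gripper":1,"slide":[-0.02,-0.2,0],"spin":-0.01},{"gripper":1,"slide":[-0.03,-0.3,0],"spin":-0.014},{"gripper":1,"slide":[-0.04,-0.4,0],"spin":-0.016},{"gripper":1,"slide":[-0.045,-0.48,0],"spin":-0.016}]';python3 -m pendant '[{"gripper":1,"slide":[0,-0.035,-0.02],"spin":0},{"gripper":1,"slide":[0,-0.035,-0.04],"spin":0},{"gripper":1,"slide":[0,-0.035,-0.05],"spin":0},{"gripper":1,"slide":[0,-0.035,-0.05],"spin":0},{"gripper":1,"slide":[0,-0.035,-0.05],"spin":0}]'; python3 - <<'E'
from h import *
snap('top','t1');snap('side','s1');print(read_state())
a=cv2.imread('pics/t1.png'); s=cv2.imread('pics/s1.png')
f=lambda i,x,y,w,h,k:cv2.resize(i[y:y+h,x:x+w],None,fx=k,fy=k,interpolation=cv2.INTER_CUBIC)
cv2.imwrite('pics/z1.png',np.hstack([f(a,370,180,133,200,3),f(s,200,200,133,200,3)]))
E
```

```text
t: 4.47
eef_pos: [519.4, 171.8, 116.2]
tool_rot: [3.14, -0.0, 1.85]
wrist_force: [-0.4, 0.8, -1.8]
width: 15.2
grasp_force: 58.6
t: 5.1
eef_pos: [501.9, -21.6, 130.8]
tool_rot: [3.141, 0.0, 1.693]
wrist_force: [0.6, 0.0, -1.7]
width: 15.1
grasp_force: 58.6
t: 5.72
eef_pos: [483.7, -213.8, 130.7]
tool_rot: [3.142, 0.0, 1.642]
wrist_force: [0.2, 0.9, -1.9]
width: 15.4
grasp_force: 58.6
t: 6.35
eef_pos: [484.4, -225.7, 110.4]
tool_rot: [3.142, -0.0, 1.644]
wrist_force: [-0.6, 0.6, -1.9]
width: 14.8
grasp_force: 58.6
{'t': 6.45, 'joints': array([-4.39322579e-01,  3.81925408e-01,  1.93642059e+00,  3.31721296e-06,
        8.22935406e-01, -5.12327604e-01]), 'qd': array([-0.00500361,  0.00066952, -0.00226922,  0.00051496,  0.00200804,
       -0.00039501]), 'tau': array([ 8.02652305e-02, -5.49425054e+01, -2.62891603e+01,  3.97738550e-03,
        7.24498794e-03,  3.15965226e-03]), 'eef_pos': array([ 484.44196384, -226.00678889,  110.5195091 ]), 'tool_rot': array([3.14132017e+00, 1.50457775e-04, 1.64379908e+00]), 'wrist_force': array([ 0.38297803, -0.35580524, -1.33990981]), 'torque': array([-0.00588467, -0.01738913, -0.0344749 ]), 'grasp_force': 58.61966013908386, 'width': 14.94430073856289}
```

View pics/z1.png

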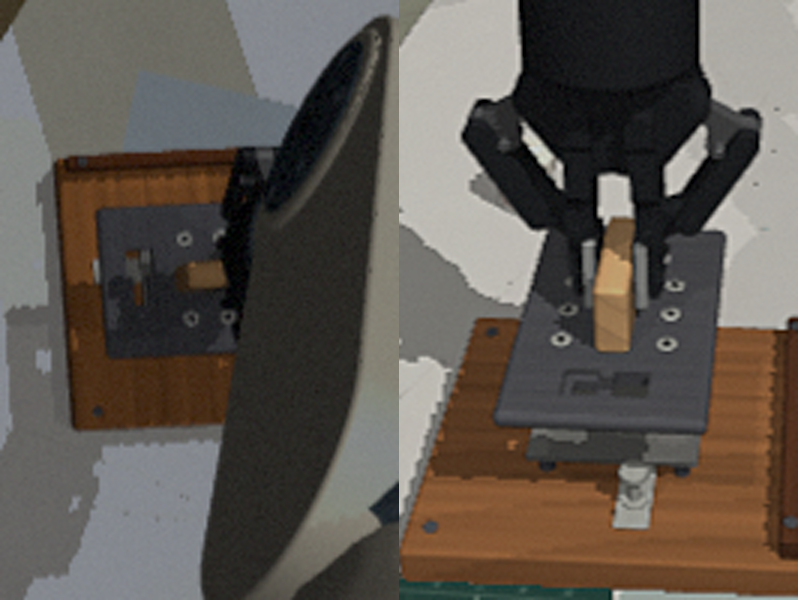

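The plate is held over the jig, and the side crop shows its near keyhole and corners. I'll enlarge that to measure the plate in the hand against the stud.

```bash
python3 - <<'E'
from h import *
a=cv2.imread('pics/t1.png'); s=cv2.imread('pics/s1.png')
f=lambda i,x,y,w,h,k:cv2.resize(i[y:y+h,x:x+w],None,fx=k,fy=k,interpolation=cv2.INTER_CUBIC)
A=f(a,400,245,50,56,8);B=f(s,230,315,50,56,8); B2=f(s,270,315,50,56,8)
o=np.hstack([f(a,398,245,48,56,7),f(s,228,310,64,56,7)])
o=cv2.convertScaleAbs(o,alpha=1.8); cv2.imwrite('pics/z2.png',o);print(o.shape)
E
```

```text
(392, 784, 3)
```

View pics/z2.png

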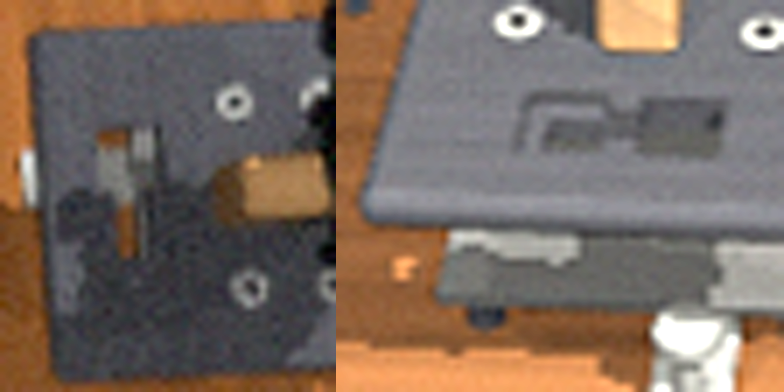

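```bash
python3 - <<'E'
from h import *
T=np.array([484.4,-226.1]);th=np.deg2rad(4.18);R=np.array([[np.cos(th),-np.sin(th)],[np.sin(th),np.cos(th)]])
def p(n,U,V,z,off):
    w=ray(n,U,V,z)[:2]; print(n,w.round(1),'expect tmpl',off,'got',(R.T@(w-T)).round(1))
k=lambda ox,oy,x,y:(ox+x/7-.43,oy+y/7-.43)
z=92.2
p('top',*k(398,245,32,33),z,(46,74));p('top',*k(398,245,52,380),z,(-46,74))
p('top',*k(398,245,52,380),z-8,(-46,74))
p('top',*k(398,245,146,160),z,'hole left (11,50)')
sd=lambda x,y:k(228,310,x-336,y)
p('side',*sd(682,127),z,(11,-50));p('side',*sd(640,127),z,(3,-50));p('side',*sd(725,127),z,(19,-50))
p('side',*sd(520,120),z,'recess -x edge -19');p('side',*sd(364,210),z-4,(-46,-74))
E
```

```text
top [ 523.7 -149.4] expect tmpl (46, 74) got [44.7 73.6]
top [ 433.9 -154.2] expect tmpl (-46, 74) got [-45.1  75.4]
top [ 434.1 -155.6] expect tmpl (-46, 74) got [-45.1  73.9]
top [ 491.1 -178.9] expect tmpl hole left (11,50) got [10.1 46.6]
side [ 499.4 -276.8] expect tmpl (11, -50) got [ 11.2 -51.7]
side [ 491.6 -277.8] expect tmpl (3, -50) got [  3.4 -52.1]
side [ 507.3 -275.8] expect tmpl (19, -50) got [ 19.2 -51.2]
side [ 469.1 -278.8] expect tmpl recess -x edge -19 got [-19.1 -51.5]
side [ 445.4 -302.3] expect tmpl (-46, -74) got [-44.4 -73.2]
```

```bash
python3 -m pendant '[{"gripper":1,"slide":[0.001,0,-0.03],"spin":0},{"gripper":1,"slide":[0.001,0,-0.06],"spin":0},{"gripper":1,"slide":[0.001,0,-0.08],"spin":0},{"gripper":1,"slide":[0.001,0,-0.09],"spin":0},{"gripper":1,"slide":[0.001,0,-0.095],"spin":0}]'; python3 -m pendant '[{"gripper":1,"slide":[0,0,-0.001],"spin":0},{"gripper":1,"slide":[0,0,-0.003],"spin":0},{"gripper":1,"slide":[0,0,-0.005],"spin":0},{"gripper":1,"slide":[0,0,-0.007],"spin":0},{"gripper":1,"slide":[0,0,-0.009],"spin":0}]'; python3 -m pendant '[{"gripper":1,"slide":[0,0,-0.001],"spin":0},{"gripper":1,"slide":[0,0,-0.002],"spin":0},{"gripper":1,"slide":[0,0,-0.003],"spin":0},{"gripper":1,"slide":[0,0,-0.004],"spin":0},{"gripper":1,"slide":[0,0,-0.005],"spin":0}]'; python3 - <<'E'
from h import *
snap('side','s2')
print({k:np.round(v,3) for k,v in read_state().items() if k in('eef_pos','wrist_force','torque')})
s=cv2.imread('pics/s2.png')
cv2.imwrite('pics/z3.png',cv2.convertScaleAbs(cv2.resize(s[290:400,200:350],None,fx=5,fy=5,interpolation=cv2.INTER_CUBIC),alpha=1.6))
E
```

```text
t: 7.08
eef_pos: [484.5, -226.4, 71.9]
tool_rot: [-3.141, -0.0, 1.643]
wrist_force: [0.5, -1.3, -2.5]
width: 15.3
grasp_force: 58.6
t: 7.7
eef_pos: [484.6, -226.4, 68.7]
tool_rot: [3.142, 0.0, 1.643]
wrist_force: [0.6, -0.2, -1.5]
width: 15.4
grasp_force: 58.6
t: 8.32
eef_pos: [484.6, -226.4, 66.7]
tool_rot: [-3.142, -0.0, 1.643]
wrist_force: [-0.5, -0.2, -1.7]
width: 14.9
grasp_force: 58.6
{'eef_pos': array([ 484.574, -226.325,   66.612]), 'wrist_force': array([ 0.548,  0.178, -2.497]), 'torque': array([-0.017, -0.035,  0.016])}
```

View pics/z3.png

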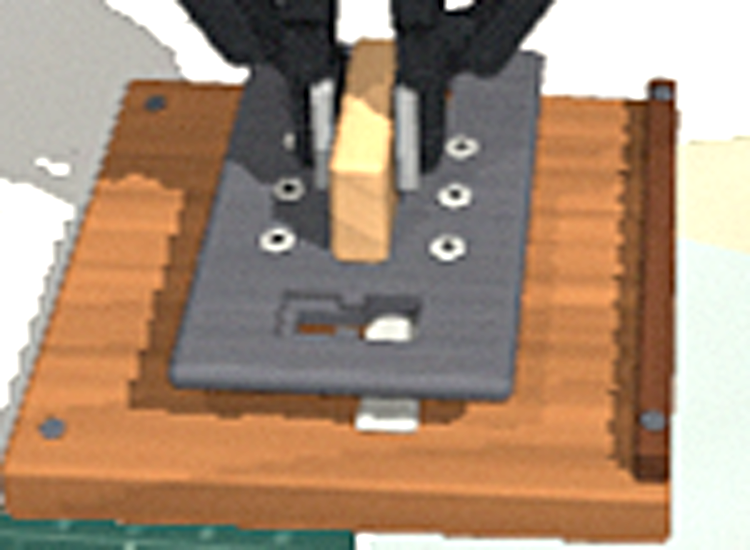

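The head sits in the near keyhole at about px (278,356), with no contact so far. A quick parallax-corrected check of the offset, while I keep lowering gently.

```bash
python3 - <<'E'
from h import *
k=lambda x,y:(200+x/5-.4,290+y/5-.4)
print('hole edges',ray('side',*k(362,318),47.7)[:2],ray('side',*k(422,318),47.7)[:2],'head',ray('side',*k(366,328),41)[:2],ray('side',*k(413,328),41)[:2])
E
python3 -m pendant '[{"gripper":1,"slide":[0,0,-0.001],"spin":0},{"gripper":1,"slide":[0,0,-0.002],"spin":0},{"gripper":1,"slide":[0,0,-0.003],"spin":0},{"gripper":1,"slide":[0,0,-0.004],"spin":0},{"gripper":1,"slide":[0,0,-0.005],"spin":0}]'
```

```text
hole edges [ 491.65721871 -277.78102814] [ 507.71442987 -275.69969056] head [ 491.92144444 -274.47301509] [ 504.61683655 -272.83000179]
t: 9.0
eef_pos: [484.6, -226.3, 64.6]
tool_rot: [-3.142, -0.0, 1.643]
wrist_force: [-0.3, -0.5, -1.7]
width: 15.0
grasp_force: 58.6
```

```bash
python3 -m pendant '[{"gripper":1,"slide":[0,0,-0.001],"spin":0},{"gripper":1,"slide":[0,0,-0.002],"spin":0},{"gripper":1,"slide":[0,0,-0.003],"spin":0},{"gripper":1,"slide":[0,0,-0.004],"spin":0},{"gripper":1,"slide":[0,0,-0.005],"spin":0}]';python3 -m pendant '[{"gripper":1,"slide":[0,0,-0.001],"spin":0},{"gripper":1,"slide":[0,0,-0.002],"spin":0},{"gripper":1,"slide":[0,0,-0.002],"spin":0},{"gripper":1,"slide":[0,0,-0.003],"spin":0},{"gripper":1,"slide":[0,0,-0.003],"spin":0}]'
```

```text
t: 9.62
eef_pos: [484.6, -226.4, 62.9]
tool_rot: [3.142, 0.0, 1.643]
wrist_force: [0.1, 0.7, 2.7]
width: 15.3
grasp_force: 59.2
t: 10.25
eef_pos: [484.6, -226.4, 61.5]
tool_rot: [3.142, 0.0, 1.643]
wrist_force: [-1.0, 0.7, 3.1]
width: 14.7
grasp_force: 59.3
```

```bash
python3 -m pendant '[{"gripper":1,"slide":[0,0,-0.002],"spin":0},{"gripper":1,"slide":[0,0,-0.004],"spin":0},{"gripper":1,"slide":[0,0,-0.006],"spin":0},{"gripper":1,"slide":[0,0,-0.008],"spin":0},{"gripper":1,"slide":[0,0,-0.01],"spin":0}]';python3 -m pendant '[{"gripper":1,"slide":[0,0,-0.002],"spin":0},{"gripper":1,"slide":[0,0,-0.004],"spin":0},{"gripper":1,"slide":[0,0,-0.006],"spin":0},{"gripper":1,"slide":[0,0,-0.008],"spin":0},{"gripper":1,"slide":[0,0,-0.01],"spin":0}]'
```

```text
t: 10.88
eef_pos: [484.6, -226.4, 57.5]
tool_rot: [-3.142, -0.0, 1.643]
wrist_force: [-1.6, 0.9, 6.2]
width: 14.8
grasp_force: 59.7
t: 11.5
eef_pos: [484.7, -226.4, 53.7]
tool_rot: [3.141, 0.0, 1.643]
wrist_force: [-2.6, 1.8, 8.3]
width: 14.9
grasp_force: 60.1
```

```bash
python3 -m pendant '[{"gripper":1,"slide":[0,0,-0.001],"spin":0},{"gripper":1,"slide":[0.002,0,-0.002],"spin":0},{"gripper":1,"slide":[0.004,0,-0.002],"spin":0},{"gripper":1,"slide":[0.007,0.0005,-0.002],"spin":0},{"gripper":1,"slide":[0.01,0.0007,-0.002],"spin":0}]';python3 -m pendant '[{"gripper":1,"slide":[0.003,0.0002,0],"spin":0},{"gripper":1,"slide":[0.006,0.0004,0],"spin":0},{"gripper":1,"slide":[0.009,0.0007,0],"spin":0},{"gripper":1,"slide":[0.012,0.0009,0],"spin":0},{"gripper":1,"slide":[0.015,0.0011,0],"spin":0}]'
```

```text
t: 12.12
eef_pos: [487.7, -226.1, 52.7]
tool_rot: [-3.14, -0.0, 1.643]
wrist_force: [-6.5, -0.3, 9.7]
width: 15.0
grasp_force: 60.2
t: 12.75
eef_pos: [493.7, -225.6, 52.7]
tool_rot: [-3.14, -0.0, 1.643]
wrist_force: [-5.8, 0.1, 8.4]
width: 15.2
grasp_force: 60.2
```

```bash
python3 -m pendant '[{"gripper":1,"slide":[0.003,0.0002,0],"spin":0},{"gripper":1,"slide":[0.006,0.0004,0],"spin":0},{"gripper":1,"slide":[0.009,0.0007,0],"spin":0},{"gripper":1,"slide":[0.012,0.0009,0],"spin":0},{"gripper":1,"slide":[0.015,0.0011,0],"spin":0}]';python3 -m pendant '[{"gripper":1,"slide":[0.002,0.0001,0],"spin":0},{"gripper":1,"slide":[0.004,0.0002,0],"spin":0},{"gripper":1,"slide":[0.006,0.0004,0],"spin":0},{"gripper":1,"slide":[0.007,0.0005,0],"spin":0},{"gripper":1,"slide":[0.008,0.0006,0],"spin":0}]'
```

```text
t: 13.38
eef_pos: [499.7, -225.2, 52.7]
tool_rot: [-3.14, -0.0, 1.643]
wrist_force: [-5.6, -0.6, 9.0]
width: 15.3
grasp_force: 60.2
t: 14.0
eef_pos: [502.9, -225.0, 52.7]
tool_rot: [-3.14, -0.0, 1.643]
wrist_force: [-5.8, 0.5, 9.6]
width: 14.9
grasp_force: 60.2
```

```bash
python3 -m pendant '[{"gripper":1,"slide":[0.001,0.0001,0],"spin":0},{"gripper":1,"slide":[0.002,0.0001,0],"spin":0},{"gripper":1,"slide":[0.003,0.0002,0],"spin":0},{"gripper":1,"slide":[0.004,0.0003,0],"spin":0},{"gripper":1,"slide":[0.005,0.0004,0],"spin":0}]';python3 -m pendant '[{"gripper":1,"slide":[0.001,0.0001,0],"spin":0},{"gripper":1,"slide":[0.002,0.0001,0],"spin":0},{"gripper":1,"slide":[0.003,0.0002,0],"spin":0},{"gripper":1,"slide":[0.003,0.0002,0],"spin":0},{"gripper":1,"slide":[0.003,0.0002,0],"spin":0}]'
```

```text
t: 14.62
eef_pos: [504.9, -224.8, 52.8]
tool_rot: [-3.14, -0.0, 1.643]
wrist_force: [-6.2, 0.4, 9.0]
width: 15.1
grasp_force: 60.2
t: 15.25
eef_pos: [506.1, -224.7, 52.8]
tool_rot: [-3.14, -0.0, 1.643]
wrist_force: [-5.4, -0.8, 9.5]
width: 15.2
grasp_force: 60.2
```

```bash
python3 -m pendant '[{"gripper":1,"slide":[0.001,0.0001,0],"spin":0},{"gripper":1,"slide":[0.001,0.0001,0],"spin":0},{"gripper":1,"slide":[0.002,0.0002,0],"spin":0},{"gripper":1,"slide":[0.002,0.0002,0],"spin":0},{"gripper":1,"slide":[0.002,0.0002,0],"spin":0}]'
```

```text
t: 15.88
eef_pos: [506.9, -224.6, 52.8]
tool_rot: [-3.14, -0.0, 1.643]
wrist_force: [-5.5, -0.9, 9.2]
width: 15.3
grasp_force: 60.2
```

```bash
python3 -m pendant '[{"gripper":1,"slide":[0.001,0.0001,0],"spin":0},{"gripper":1,"slide":[0.001,0.0001,0],"spin":0},{"gripper":1,"slide":[0.002,0.0002,0],"spin":0},{"gripper":1,"slide":[0.002,0.0002,0],"spin":0},{"gripper":1,"slide":[0.002,0.0002,0],"spin":0}]'
```

```text
t: 16.5
eef_pos: [507.2, -224.5, 52.7]
tool_rot: [-3.139, -0.0, 1.643]
wrist_force: [-7.6, -2.0, 11.1]
width: 14.7
grasp_force: 60.3
```

```bash
python3 -m pendant '[{"gripper":1,"slide":[0.001,0.0001,0],"spin":0},{"gripper":1,"slide":[0.001,0.0001,0],"spin":0},{"gripper":1,"slide":[0.001,0.0001,0],"spin":0},{"gripper":1,"slide":[0.001,0.0001,0],"spin":0},{"gripper":1,"slide":[0.001,0.0001,0],"spin":0}]'
```

```text
t: 17.12
eef_pos: [507.3, -224.6, 52.6]
tool_rot: [-3.138, -0.001, 1.644]
wrist_force: [-8.6, -1.4, 10.5]
width: 15.4
grasp_force: 60.4
```

```bash
python3 -m pendant '[{"gripper":1,"slide":[-0.001,-0.0001,0],"spin":0},{"gripper":1,"slide":[-0.002,-0.0001,0.001],"spin":0},{"gripper":1,"slide":[-0.002,-0.0001,0.003],"spin":0},{"gripper":1,"slide":[-0.002,-0.0001,0.006],"spin":0},{"gripper":1,"slide":[-0.002,-0.0001,0.008],"spin":0}]';python3 -m pendant '[{"gripper":1,"slide":[0,0,0.001],"spin":0},{"gripper":1,"slide":[0,0,0.002],"spin":0},{"gripper":1,"slide":[0,0,0.003],"spin":0},{"gripper":1,"slide":[0,0,0.003],"spin":0},{"gripper":1,"slide":[0,0,0.003],"spin":0}]' 20
```

```text
t: 17.75
eef_pos: [507.2, -224.6, 55.8]
tool_rot: [-3.14, -0.0, 1.643]
wrist_force: [-4.8, -1.0, 6.7]
width: 15.2
grasp_force: 60.0
t: 18.38
eef_pos: [507.2, -224.6, 56.9]
tool_rot: [-3.14, -0.0, 1.643]
wrist_force: [-5.1, -1.5, 6.6]
width: 14.7
grasp_force: 59.9
```

```bash
python3 -m pendant '[{"gripper":0.5,"slide":[0,0,0],"spin":0},{"gripper":0.3,"slide":[0,0,0],"spin":0},{"gripper":0.1,"slide":[0,0,0],"spin":0},{"gripper":0,"slide":[0,0,0],"spin":0},{"gripper":0,"slide":[0,0,0],"spin":0}]'; python3 -m pendant '[{"gripper":0,"slide":[0,0,0.01],"spin":0},{"gripper":0,"slide":[0,0,0.05],"spin":0},{"gripper":0,"slide":[0,0,0.15],"spin":0},{"gripper":0,"slide":[0,0,0.3],"spin":0},{"gripper":0,"slide":[0,0,0.4],"spin":0}]'; python3 -m pendant '[{"gripper":0,"slide":[-0.1,0.15,0],"spin":0},{"gripper":0,"slide":[-0.2,0.3,0],"spin":0},{"gripper":0,"slide":[-0.2,0.45,0],"spin":0},{"gripper":0,"slide":[-0.2,0.6,0],"spin":0},{"gripper":0,"slide":[-0.2,0.6,0],"spin":0}]'; python3 - <<'E'
from h import *
im,d=snap('top','t4');snap('side','s4')
W=cloud('top',d)
a=cv2.imread('pics/t4.png'); s=cv2.imread('pics/s4.png')
f=lambda i,x,y,w,h,k:cv2.resize(i[y:y+h,x:x+w],None,fx=k,fy=k,interpolation=cv2.INTER_CUBIC)
cv2.imwrite('pics/z4.png',cv2.convertScaleAbs(np.hstack([f(a,385,215,100,110,4),f(s,215,290,100,110,4)]),alpha=1.5))
for y in(-165,-185,-265,-285):
  for x in (475,535):
    u,v=map(int,np.round(proj('top',(x,y,40)))); print(x,y,np.median(W[v-2:v+3,u-2:u+3,2]).round(1))
E
```

```text
t: 19.0
eef_pos: [508.3, -224.6, 57.1]
tool_rot: [3.142, 0.0, 1.643]
wrist_force: [0.7, -0.3, -0.2]
width: 42.7
grasp_force: 0.0
t: 19.62
eef_pos: [508.9, -224.8, 221.1]
tool_rot: [3.139, 0.002, 1.643]
wrist_force: [1.0, -0.2, -0.1]
width: 43.0
grasp_force: 0.0
t: 20.25
eef_pos: [427.9, 18.3, 218.4]
tool_rot: [3.14, -0.0, 1.647]
wrist_force: [0.5, 0.2, 0.5]
width: 42.7
grasp_force: 0.0
475 -165 40.9
535 -165 41.7
475 -185 40.8
535 -185 41.5
475 -265 40.7
535 -265 41.8
475 -285 41.1
535 -285 40.9
```

View pics/z4.png

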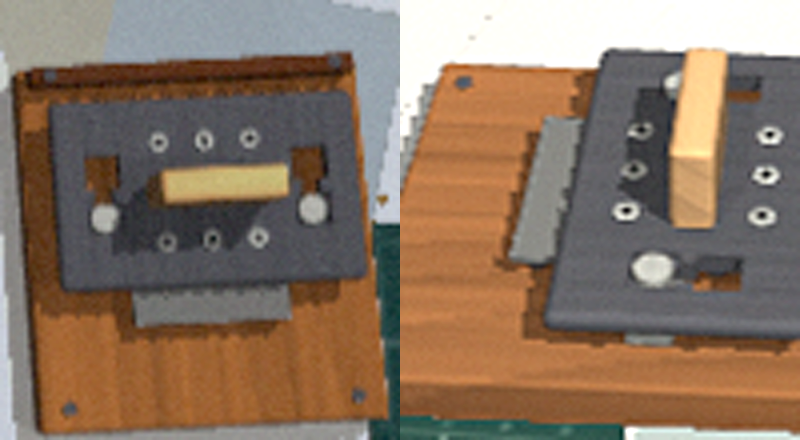

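Both heads sit in the recesses, at top-view crop positions (104,218) and (313,208). The plate is level with its top at about 40 mm, so its underside is at about 32 mm, which is the locked height.

```bash
python3 -c "
from rig import ctrl; print(ctrl.job_done())"
```

```text
the job is handed in; nothing more can be done
None
```

The template hangs locked on both studs with the pad holding it up, the bottle, jar and cup were not touched, and the job was handed in at about 20 s.

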